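Make up the clamp spares kit

ROBOT

A 7-joint arm with a two-finger parallel gripper is mounted at the origin on a cart in front of the work surface, level with it; the furniture and walls round the work are solid. World frame = base frame: x ahead of the robot, y to its left, z up, the work surface at z = 0. Lengths are in m, angles in rad, forces in N, time in s.
With the tool pointing down it reaches from about 0.4 to 0.85 m from the base axis. Payload 4.5 kg.
Tool frame: the origin (TCP) lies on the centre line of the jaws, within the pads' length; the fingertips stand r.tip_reach ahead of it and the grasp point (between the pads) lies 3 mm ahead of it (r.tip_reach is the distance from the TCP to the fingertips, in m); z points along the fingers, y is the line along which they close (so a half turn about z gives the same grasp; the last joint's range is limited). The gripper opens to 88 mm and grips with 3 to 60 N. Pads are 18 mm wide; open, the fingers measure 123 mm over their backs; the gripper's body (75 mm by 187 mm) begins 45 mm behind the grasp point.
Start: joints at [1.266, 0.689, -0.195, 1.565, 0.157, 0.902, -0.215], TCP at [0.208, -0.589, 0.261] pointing down, gripper open.
Joint ranges: [-3.01, 3.01], [-0.46, 2.08], [-1.47, 1.51], [0.13, 2.56], [-1, 4.14], [0.04, 2.09], [-2.66, 2.66]. Speed limits (rad/s): [2.57, 2.57, 3.14, 3.14, 3.14, 3.14, 3.14].

INTERFACE

Orientations are given as a unit quaternion [x, y, z, w].
In Python, from plant import readout, eyes, ticket, r gives the robot as it stands. The module is installed in compiled form; this text tells all that it offers.
- The arm moves only by the tool carry_out, never from a script. Its argument "motion" is a list that holds one entry, the list of rows, each a list of 7 numbers: the shift along the tool's x, y, z in mm, then the turn, a rotation vector about the tool's x, y, z in rad, then the opening in per cent of the stroke, from 0 (shut) to 100 (fully open). In form: [[[dx, dy, dz, ax, ay, az, claw], ...]]. A call has 1 to 8 rows; each row shifts and turns the commanded pose from where the row before left it, along the tool's axes as they then stand; what a row does not reach is not made up. A row lasts 1/10 s, in which the tool goes at most 50 mm and 8.59 degrees, less where a joint would pass 70% of its speed; a pose out of reach is approached as far as the arm can. A call is refused whole if a number of a shift passes 50 or a number of a turn 0.15, either way. A call with a gripper value outside its range is refused whole. The fingers move at their own pace and stop on an object; "squeeze" is the grip in N (left out, the last holds). Time passes only in rows, so rows that do not move let the fingers close. It gives the time, the measured TCP pose, the force and the opening at its end, in the units of the state.
- readout.get_state(): the state, without advancing time (a new reading comes with each control period).
- eyes.snapshot(name): name is "scene" or "top"; returns a dict with "pixels" (400x640x3 uint8, red, green, blue), "K" (3x3 intrinsics, pixels), "origin" and "attitude" of the camera in the world. Camera axes: x right, y down, z forward; pixel columns grow to the right and rows downward; lengths in m; the calibration is good to about 2 mm. A picture is of the moment at which its call begins. There is no depth.
- ticket.finish_job(): hands the job in, once; it reports no verdict.
The state is a dict: "clock": time; "q": joint angles; "qd": joint speeds; "joint_torque": joint torques, N m; "tool_pos": TCP position; "eef_rot": TCP orientation; "contact_force": force on the tool from outside, world axes, zero at the start; "moment": the same for the moment, N m; "opening": opening from 0.0 (shut) to 1.0 (fully open).
Only numpy, scipy, OpenCV 4.12 (cv2) and the standard library are available. Lean on these libraries where they do the work, as an engineer would, in place of code of your own. Each camera call takes 0.05 s, during which the arm holds its last target. There are 200 camera calls.

TASK

Make up the clamp spares kit in the low plywood tray: put the two headed bolts in the square dish, the black knob with lobes in the round dish, and the tapered wooden wedge lengthwise in the long narrow dish, each lying flat on the floor of its dish as it lay on the table. Leave the parts that only look similar (the plain round knob, the headless hexagonal coupling nut and the even wooden block) where they lie. Finish with everything released and still.

Things in the scene. Friction and masses are not known exactly. Their poses are not given: they have to be found in the camera images.
- bolt_a_c (a point): M10 steel bolt lying on its side, with a broad head at one end: 47 mm long, shank 10 mm thick, head 20 mm across and 7 mm long. The point is in the middle of its length, 9 mm above the table; z up at the start (the bolt may roll), y along the shank toward the head, x across it. Both bolts are alike and go in the square dish.
- bolt_b_c (a point): M10 steel bolt lying on its side, with a broad head at one end: 47 mm long, shank 10 mm thick, head 20 mm across and 7 mm long. The point is in the middle of its length, 9 mm above the table; z up at the start (the bolt may roll), y along the shank toward the head, x across it. Both bolts are alike and go in the square dish.
- knob_c (a point): Black clamp knob with seven lobes round its rim, 47 mm across and 27 mm high, lying flat. The point is its centre, half-way up (13.5 mm above its underside); z up. It goes in the round dish.
- wedge_c (a point): Brown wooden wedge, 22 mm high; its taper shows from above: 90 mm long (y), 30 mm wide at its +y end, 6 mm at its -y end. Its long sides are upright: the -x one is parallel to y, the other slants 0.26 rad, so the centre line, narrow to wide end, leans 0.13 rad from y toward +x. Point: middle of its length and of its width there (18 mm), 11 mm up; z up. Goes in the long dish, either way.
- round_knob_c (a point): Plain round black knob without lobes, 47 mm across, 27 mm high; point at its centre, half-way up. It does not belong in the kit: leave it where it lies. 
- hex_nut_c (a point): Headless hexagonal steel coupling nut, 17 mm across the flats, 46 mm long (y), lying on a flat; point at its centre, 8.5 mm up. It does not belong in the kit: leave it where it lies. 
- flat_block_c (a point): Even brown wooden block, the same width all along: 30 mm (x) by 90 mm (y) by 22 mm high; point at its centre, 11 mm up. It does not belong in the kit: leave it where it lies. 
- round_dish: Fixed grey metal dish, 10 mm high, 3 mm floor and walls; one of three in a row, 100 mm apart in any order, on the 4 mm board of a low plywood tray (154 x 318 mm, rim 9 mm). Origin: centre of its underside, z up, inner floor 3 mm above. This one is round, 92 mm across outside, about 84 mm inside.
- square_dish: Fixed grey metal dish, 10 mm high, 3 mm floor and walls; one of three in a row, 100 mm apart in any order, on the 4 mm board of a low plywood tray (154 x 318 mm, rim 9 mm). Origin: centre of its underside, z up, inner floor 3 mm above. This one is square, 96 mm outside, 90 mm inside; x and y along its sides.
- long_dish: Fixed grey metal dish, 10 mm high, 3 mm floor and walls; one of three in a row, 100 mm apart in any order, on the 4 mm board of a low plywood tray (154 x 318 mm, rim 9 mm). Origin: centre of its underside, z up, inner floor 3 mm above. This one is long and narrow, 134 x 74 mm outside, 128 mm (x) by 68 mm (y) inside; its length runs along x, across the row of dishes.

How it is judged:
By the outcome, as a careful person would: the job done as asked, in the order asked, and still so for the second after the job is handed in, with the robot touching nothing.
It also fails if it takes over 106 s, if anything falls off the work surface, if the arm or the gripper's body presses on something with over 40 N, if the wrist force passes 120 N, or if a joint passes its speed limit or range.

## Working session

There is one attempt and no reset: what is moved stays moved. The work goes in short steps, Python scripts to look and compute and a tool call to move; the robot and the scene stay as the last step left them, time stands still between calls to the robot, and variables do not carry over. Pictures are saved under pics/ and viewed, on a budget of 14 in all, crops included, one or two more only if the job needs it, and the job is handed in when it is done.

Besides the shell and the picture viewer there is one more tool, called after "Call:" in YAML: its name, and indented under it one key for each argument. carry_out: Moves the arm, as the interface text tells. Its arguments: {"type":"object","properties":{"motion":{"type":"array","items":{"type":"array","items":{"type":"array","items":{"type":"number"}}}},"squeeze":{"type":"number"}},"required":["motion"]}

```bash
mkdir -p pics; cat > h.py <<'E'
import numpy as np, cv2
from scipy.spatial.transform import Rotation as R
from plant import readout, eyes, ticket, r
def snap(n):
    s=eyes.snapshot(n); return s
def att(s):
    a=np.array(s["attitude"]); return a if a.shape==(3,3) else R.from_quat(a).as_matrix()
def ray(s,u,v,z):
    K=np.array(s["K"]); d=att(s)@np.linalg.inv(K)@np.array([u,v,1.]); o=np.array(s["origin"])
    return o+d*(z-o[2])/d[2]
def proj(s,p):
    c=att(s).T@(np.array(p)-np.array(s["origin"])); c=np.array(s["K"])@c; return c[:2]/c[2]
E
python3 - <<'E'
from h import *
for n in("top","scene"):
    s=snap(n); cv2.imwrite(f"pics/{n}0.png",s["pixels"][:,:,::-1]); print(n,s["K"],s["origin"],s["attitude"])
print(readout.get_state(), r.tip_reach)
E
```

```text
top [[477.47369682   0.         323.85537238]
 [  0.         477.47369682 203.32802818]
 [  0.           0.           1.        ]] [ 0.49253969 -0.00500493  1.19104527] [-0.70381186  0.71009021 -0.00664063  0.0194079 ]
scene [[512.02049857   0.         321.01633298]
 [  0.         512.02049857 191.0157044 ]
 [  0.           0.           1.        ]] [-0.27768557 -0.75186844  1.13985201] [ 0.84575143 -0.36798098  0.16282402 -0.35040385]
{'clock': 0.1, 'q': array([ 1.26580429,  0.68991675, -0.19456443,  1.56619274,  0.15729926,
        0.90248741, -0.21510288]), 'qd': array([ 6.82871179e-05, -5.78304152e-04, -2.02093839e-03, -2.87854010e-03,
       -7.54042328e-04, -1.36173744e-03,  1.86653034e-03]), 'joint_torque': array([-2.20217982e-03, -5.28501177e+01, -1.27091311e+00, -1.53835309e+01,
       -5.24876872e-02,  2.01697752e-03,  4.39529833e-05]), 'tool_pos': array([ 0.20753468, -0.58899948,  0.25999354]), 'eef_rot': array([ 9.85677902e-01,  1.68636959e-01, -1.76866040e-04, -7.85994119e-04]), 'contact_force': array([0.05536402, 0.7505873 , 0.17375196]), 'moment': array([-0.00044619, -0.00508002, -0.02260759]), 'opening': 1.0007476833288937} 0.022
```

View pics/top0.png

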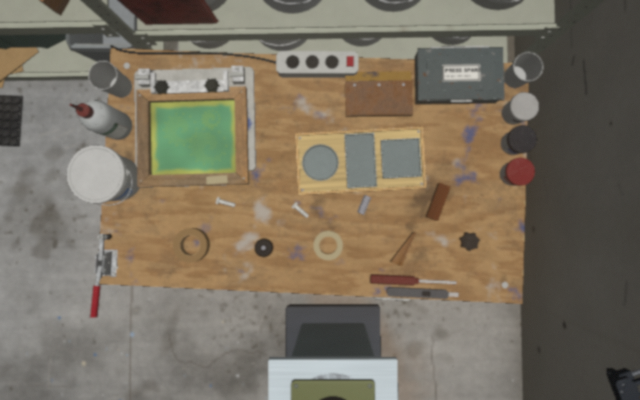

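View pics/scene0.png

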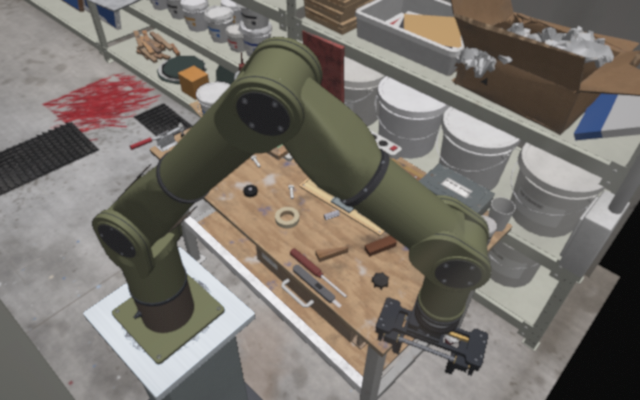

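The top view shows the tray at about (295–425, 130–193), with the round, long and square dishes from left to right. The bolts are at (225,202) and (300,209), the nut at (364,205) and the block at (437,201). The wedge is at (403,248), the lobed knob at (469,241) and the round knob at (263,247). The scene view is mostly blocked by the arm. I'll enlarge some crops of the top view.

```bash
python3 - <<'E'
from h import *
im=np.mean([snap("top")["pixels"].astype(float) for _ in range(6)],0).astype(np.uint8)[:,:,::-1]
cv2.imwrite("pics/avg0.png",im)
c=lambda x0,y0,w,h,f:cv2.resize(im[y0:y0+h,x0:x0+w],None,fx=f,fy=f,interpolation=cv2.INTER_CUBIC)
cv2.imwrite("pics/c1.png",np.vstack([c(205,185,120,40,6.6667)[:266,:800],c(380,225,120,45,6.6667)[:300,:800]]))
cv2.imwrite("pics/c2.png",c(285,120,160,105,5))
E
```

```text
(no output)
```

View pics/c1.png

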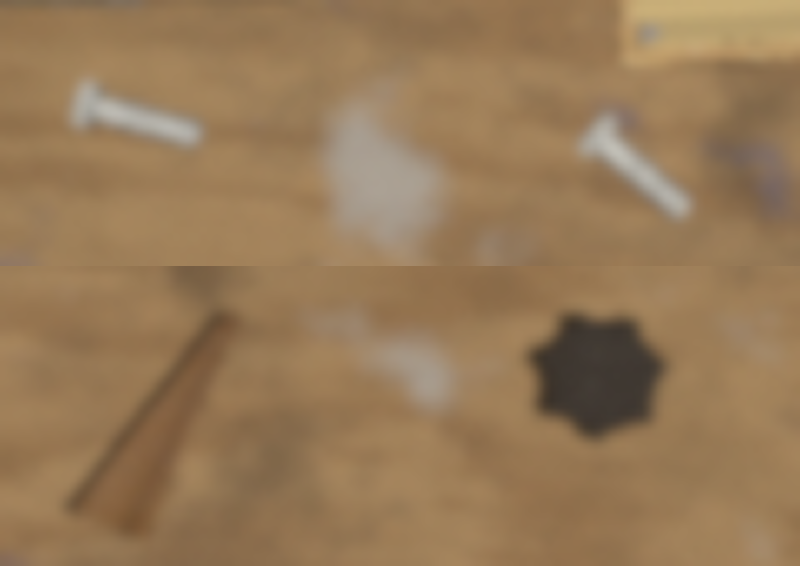

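View pics/c2.png

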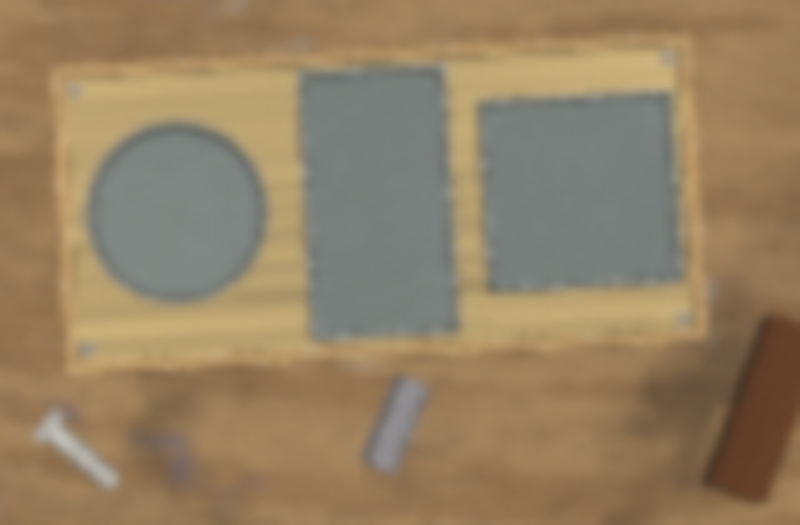

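Crop 1 shows bolt A from its head at (75,103) to its tail at (203,134), and bolt B from (588,130) to (689,212). The wedge points up to about (226,316), with its wide end at (80–147, 510–533), and the knob centre is at (597,374). Crop 2 shows the round dish centre at (177,212), the long dish spanning (300–457, 68–340) and the square dish centre at (583,192). I'll turn these into poses and overlay outlines to check them.

```bash
cat >> h.py <<'E'
def pose(x,y,z,yaw):  # tool down, yaw = world angle of tool x
    M=np.array([[np.cos(yaw),np.sin(yaw),0],[np.sin(yaw),-np.cos(yaw),0],[0,0,-1.]])
    return np.array([x,y,z]),M
def plan(x,y,z,cl,claw,n=None,vmax=45):
    """cl: wanted world angle of closing axis (mod pi). prints rows."""
    s=readout.get_state(); p=np.array(s["tool_pos"]); M=R.from_quat(s["eef_rot"]).as_matrix()
    yaw0=np.arctan2(M[1,0],M[0,0])
    if cl is None: yaw=yaw0
    else:
        d=(cl+np.pi/2-yaw0+np.pi/2)%np.pi-np.pi/2; yaw=yaw0+d
    pt,Mt=pose(x,y,z,yaw)
    rv=R.from_matrix(M.T@Mt).as_rotvec()
    if n is None: n=int(max(1,np.ceil(np.linalg.norm(pt-p)*1000/vmax),np.ceil(np.linalg.norm(rv)/.13)))
    rows=[]
    for i in range(n):
        dl=M.T@(pt-p)*1000/n; 
        rows.append([round(v,1) for v in dl]+[round(v,3) for v in rv/n]+[claw]); M=M@R.from_rotvec(rv/n).as_matrix()
    print(s["clock"],"tcp",np.round(p,4),"yaw",round(yaw0,3),"q",np.round(s["q"],2),"F",np.round(s["contact_force"],1),"open",round(s["opening"],3))
    for q in rows: print(q,end=",")
    print()
E
cat > est.py <<'E'
from h import *
s=snap("top")
def c1(X,Y): 
    return (205+(X+.5)/6.6667-.5, 185+(Y+.5)/6.6667-.5) if Y<266 else (380+(X+.5)/6.6667-.5,225+(Y-266+.5)/6.6667-.5)
def c2(X,Y): return 285+(X+.5)/5-.5,120+(Y+.5)/5-.5
W=lambda uv,z: ray(s,*uv,z)[:2]
O={}
for n,h,t in(("A",(75,103),(203,134)),("B",(588,130),(689,212))):
    a,b=W(c1(*h),.009),W(c1(*t),.009); d=a-b; print(n,"len",np.linalg.norm(d)); O[n]=(*(a+b)/2,np.arctan2(d[1],d[0]))
k=W(c1(597,374),.02); O["knob"]=(*k,0)
# wedge top face corners z=.022
nar=(W(c1(219,314),.022)+W(c1(238,319),.022))/2; wid=(W(c1(83,509),.022)+W(c1(146,533),.022))/2
d=wid-nar; print("wedge len",np.linalg.norm(d),"width",np.linalg.norm(W(c1(83,509),.022)-W(c1(146,533),.022))); O["wedge"]=(*(nar+wid)/2,np.arctan2(d[1],d[0]))
zt=.014
O["round"]=(*W(c2(177,212),zt),0)
L=[W(c2(*q),zt) for q in((299,73),(442,68),(457,330),(312,340))]
S=[W(c2(*q),zt) for q in((479,101),(670,94),(683,284),(489,291))]
for n,C in(("long",L),("square",S)):
    d=(C[0]+C[1]-C[2]-C[3])/2; e=(C[0]+C[3]-C[1]-C[2])/2; print(n,np.linalg.norm(d),np.linalg.norm(e)); O[n]=(*np.mean(C,0),np.arctan2(d[1],d[0]),np.arctan2(e[1],e[0])-np.pi/2)
for n,v in O.items(): print(n,np.round(v,4), "reach",round(np.hypot(v[0],v[1]),3))
for a,b in(("round","long"),("long","square")): print(a,b,np.linalg.norm(np.array(O[a][:2])-O[b][:2]))
im=cv2.imread("pics/avg0.png"); F=6.6667
def draw(im,pts,col,x0,y0):
    uv=np.array([proj(s,p) for p in pts]); uv=((uv-[x0,y0]+.5)*F-.5); cv2.polylines(im,[np.int32(np.round(uv*16))],True,col,1,cv2.LINE_AA,4)
def place(pts,z,x,y,y_ang):
    ey=np.array([np.cos(y_ang),np.sin(y_ang)]); ex=np.array([ey[1],-ey[0]])
    return [np.r_[np.array([x,y])+q[0]*ex+q[1]*ey,z] for q in np.array(pts)/1000]
bolt=[(-5,-23.5),(5,-23.5),(5,16.5),(10,16.5),(10,23.5),(-10,23.5),(-10,16.5),(-5,16.5)]
wed=[(-9,-45),(-3,-45),(21,45),(-9,45)]
crop=lambda x0,y0,w,h:cv2.resize(im[y0:y0+h,x0:x0+w],None,fx=F,fy=F,interpolation=cv2.INTER_CUBIC)
a=crop(205,185,120,40); b=crop(380,225,120,45)
for n in"AB": draw(a,place(bolt,.009,*O[n][:3]),(0,0,255),205,185)
x,y,c=O["wedge"]; yy=c+.1325; O["wedge_y"]=yy
# local point = (0,0) at mid width 
for z,col in((.022,(0,0,255)),(0,(0,255,0))): draw(b,place(wed,z,x,y,yy),col,380,225)
ci=[(23.5*np.cos(t),23.5*np.sin(t)) for t in np.linspace(0,6.2,40)]
draw(b,place(ci,.022,*O["knob"]),(0,0,255),380,225)
cv2.imwrite("pics/ov.png",np.vstack([a[:266,:800],b[:300,:800]]))
E
python3 est.py
```

```text
A len 0.04941388039400946
B len 0.04845489343569348
wedge len 0.085529992131874 width 0.02447242666211043
long 0.13147504934998408 0.07120599445138477
square 0.09434886838928279 0.09485268234020049
A [0.5409 0.261  1.3251] reach 0.601
B [0.5196 0.0746 0.8812] reach 0.525
knob [ 0.4413 -0.3369  0.    ] reach 0.555
wedge [ 0.4264 -0.1815  2.62  ] reach 0.463
round [0.6385 0.0247 0.    ] reach 0.639
long [ 0.6421 -0.0744  0.0413  0.0414] reach 0.646
square [ 0.6461 -0.1744  0.0456  0.0256] reach 0.669
round long 0.0992359992292035
long square 0.10009581906606246
```

View pics/ov.png

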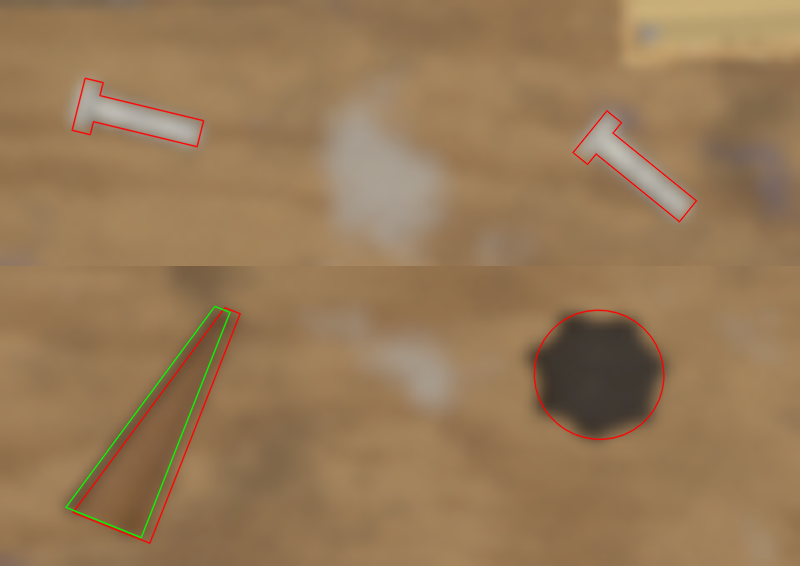

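The overlay matches: bolts A and B, the wedge and the knob all sit within about 1 mm of their outlines, and the dish spacing and sizes agree. Starting with bolt A.

```bash
python3 -c "
from h import *
plan(.5415,.263,.15,-.246,35,n=24)"
```

```text
0.45 tcp [ 0.2077 -0.5894  0.2607] yaw 0.339 q [ 1.27  0.69 -0.19  1.57  0.16  0.9  -0.22] F [-0.1  0.1  1. ] open 1.0
[np.float64(24.9), np.float64(-28.9), np.float64(4.6), np.float64(-0.0), np.float64(-0.0), np.float64(-0.041), 35],[np.float64(26.1), np.float64(-27.8), np.float64(4.6), np.float64(-0.0), np.float64(-0.0), np.float64(-0.041), 35],[np.float64(27.2), np.float64(-26.7), np.float64(4.6), np.float64(-0.0), np.float64(-0.0), np.float64(-0.041), 35],[np.float64(28.3), np.float64(-25.6), np.float64(4.6), np.float64(-0.0), np.float64(-0.0), np.float64(-0.041), 35],[np.float64(29.3), np.float64(-24.4), np.float64(4.6), np.float64(-0.0), np.float64(-0.0), np.float64(-0.041), 35],[np.float64(30.3), np.float64(-23.2), np.float64(4.6), np.float64(-0.0), np.float64(-0.0), np.float64(-0.041), 35],[np.float64(31.2), np.float64(-21.9), np.float64(4.6), np.float64(-0.0), np.float64(-0.0), np.float64(-0.041), 35],[np.float64(32.1), np.float64(-20.6), np.float64(4.6), np.float64(-0.0), np.float64(-0.0), np.float64(-0.041), 35],[np.float64(32.9), np.float64(-19.3), np.float64(4.6), np.flo
[... 1067 characters left out ...]
oat64(-0.041), 35],[np.float64(37.9), np.float64(-4.5), np.float64(4.6), np.float64(-0.0), np.float64(-0.0), np.float64(-0.041), 35],[np.float64(38.0), np.float64(-3.0), np.float64(4.6), np.float64(-0.0), np.float64(-0.0), np.float64(-0.041), 35],[np.float64(38.1), np.float64(-1.4), np.float64(4.6), np.float64(-0.0), np.float64(-0.0), np.float64(-0.041), 35],[np.float64(38.1), np.float64(0.2), np.float64(4.6), np.float64(-0.0), np.float64(-0.0), np.float64(-0.041), 35],[np.float64(38.1), np.float64(1.7), np.float64(4.6), np.float64(-0.0), np.float64(-0.0), np.float64(-0.041), 35],[np.float64(38.0), np.float64(3.3), np.float64(4.6), np.float64(-0.0), np.float64(-0.0), np.float64(-0.041), 35],
```

Call:
carry_out:
  motion:
    - [[25,-29,3,0,0,-0.04,35],[26,-28,3,0,0,-0.04,35],[27,-27,3,0,0,-0.04,35],[28,-26,3,0,0,-0.04,35],[29,-24,3,0,0,-0.04,35],[30,-23,3,0,0,-0.04,35],[31,-22,3,0,0,-0.04,35],[32,-21,3,0,0,-0.04,35]]
  squeeze: 15

```text
clock: 1.25
tool_pos: [0.3191, -0.3045, 0.2369]
eef_rot: [0.946, 0.324, 0.0, 0.0]
contact_force: [-0.1, -0.2, -0.1]
opening: 0.349
```

Call:
carry_out:
  motion:
    - [[33,-19,5,0,0,-0.04,35],[34,-18,5,0,0,-0.04,35],[34,-17,5,0,0,-0.04,35],[35,-15,5,0,0,-0.04,35],[36,-14,5,0,0,-0.04,35],[36,-12,5,0,0,-0.04,35],[37,-11,5,0,0,-0.04,35],[37,-9,5,0,0,-0.04,35]]

```text
clock: 2.05
tool_pos: [0.4341, -0.0206, 0.1967]
eef_rot: [0.882, 0.471, 0.0, 0.0]
contact_force: [0.7, -1.1, -0.6]
opening: 0.351
```

```bash
sed -i 's/\[round(v,1) for v in dl\]/[round(float(v),1) for v in dl]/; s/round(v,3) for v in rv\/n/round(float(v),3)+0. for v in rv\/n/' h.py; python3 -c "
from h import *
plan(.5415,.263,.12,-.246,35,n=8)"
```

```text
2.05 tcp [ 0.4341 -0.0206  0.1967] yaw 0.981 q [ 0.07  0.57 -0.2   2.19  0.28  0.41 -0.95] F [ 0.7 -1.1 -0.6] open 0.351
[36.9, -8.6, 9.6, 0.0, 0.0, -0.043, 35],[37.3, -7.0, 9.6, 0.0, 0.0, -0.043, 35],[37.5, -5.4, 9.6, 0.0, 0.0, -0.043, 35],[37.7, -3.8, 9.6, 0.0, 0.0, -0.043, 35],[37.8, -2.1, 9.6, 0.0, 0.0, -0.043, 35],[37.9, -0.5, 9.6, 0.0, 0.0, -0.043, 35],[37.9, 1.1, 9.6, 0.0, 0.0, -0.043, 35],[37.8, 2.8, 9.6, 0.0, 0.0, -0.043, 35],
```

Call:
carry_out:
  motion:
    - [[37,-9,9,0,0,-0.043,35],[37,-7,9,0,0,-0.043,35],[37,-5,9,0,0,-0.043,35],[38,-4,9,0,0,-0.043,35],[38,-2,9,0,0,-0.043,35],[38,0,9,0,0,-0.043,35],[38,1,9,0,0,-0.043,35],[38,3,9,0,0,-0.043,35]]

```text
clock: 2.85
tool_pos: [0.5422, 0.2629, 0.1244]
eef_rot: [0.789, 0.615, 0.0, 0.0]
contact_force: [1.3, -0.3, -0.2]
opening: 0.349
```

Call:
carry_out:
  motion:
    - [[0,0,0,0,0,0,35],[0,0,0,0,0,0,35]]

```text
clock: 3.05
tool_pos: [0.5413, 0.2618, 0.1243]
eef_rot: [0.789, 0.615, -0.0, -0.0]
contact_force: [-0.4, 0.5, -0.4]
opening: 0.353
```

```bash
python3 -c "
from h import *
plan(.5415,.263,.027,-.246,35,n=6)
s=snap('scene'); im=s['pixels'][:,:,::-1]; u,v=np.int32(proj(s,[.54,.26,.05])); print(u,v)
cv2.imwrite('pics/s1.png',cv2.resize(im[v-60:v+60,u-80:u+80],None,fx=5,fy=5,interpolation=cv2.INTER_CUBIC))"
```

```text
3.05 tcp [0.5413 0.2618 0.1243] yaw 1.324 q [-0.4   0.85 -0.23  1.74  0.31  0.59 -1.06] F [-0.4  0.5 -0.4] open 0.353
[0.2, -0.0, 16.2, 0.0, 0.0, 0.0, 35],[0.2, -0.0, 16.2, 0.0, 0.0, 0.0, 35],[0.2, -0.0, 16.2, 0.0, 0.0, 0.0, 35],[0.2, -0.0, 16.2, 0.0, 0.0, 0.0, 35],[0.2, -0.0, 16.2, 0.0, 0.0, 0.0, 35],[0.2, -0.0, 16.2, 0.0, 0.0, 0.0, 35],
256 151
```

View pics/s1.png

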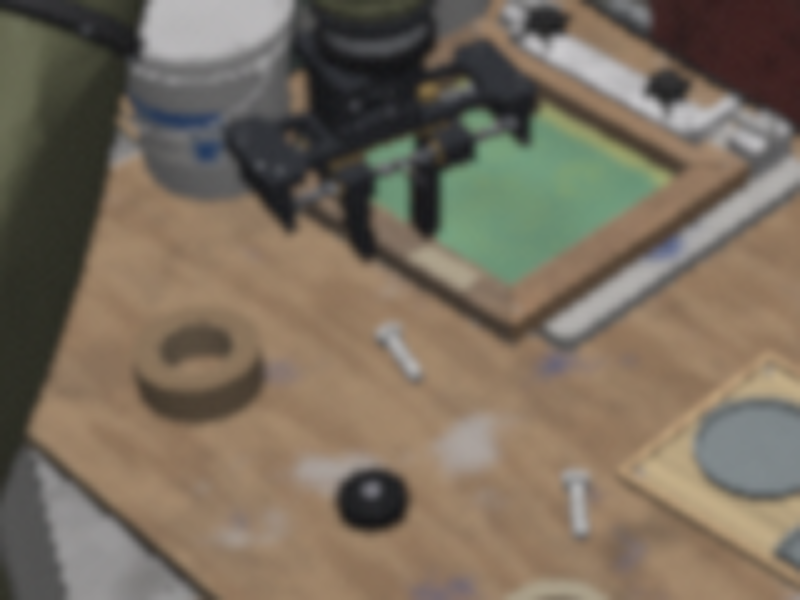

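The gripper is above bolt A, which lies at about (400,352) in the crop. The screen frame is low, so it should clear. Descending now.

Call:
carry_out:
  motion:
    - [[0,0,25,0,0,0,35],[0,0,25,0,0,0,35],[1,0,20,0,0,0,35],[0,0,15,0,0,0,35],[0,0,8,0,0,0,35],[0,0,5,0,0,0,35],[0,0,0,0,0,0,0],[0,0,0,0,0,0,0]]

```text
clock: 3.9
tool_pos: [0.5423, 0.2623, 0.0274]
eef_rot: [0.789, 0.614, 0.001, 0.0]
contact_force: [0.5, -0.4, -0.3]
opening: 0.188
```

Call:
carry_out:
  motion:
    - [[0,0,0,0,0,0,0],[0,0,0,0,0,0,0],[0,0,0,0,0,0,0]]

```text
clock: 4.2
tool_pos: [0.5423, 0.2625, 0.0273]
eef_rot: [0.789, 0.614, 0.001, 0.0]
contact_force: [-0.0, -0.1, 2.4]
opening: 0.102
```

Opening 0.10 means 9 mm, so the shank is held. Lifting and moving to the square dish.

Call:
carry_out:
  motion:
    - [[0,0,-10,0,0,0,0],[0,0,-25,0,0,0,0],[0,0,-35,0,0,0,0],[0,0,-30,0,0,0,0],[0,0,0,0,0,0,0]]
  squeeze: 20

```text
clock: 4.7
tool_pos: [0.5442, 0.2637, 0.1313]
eef_rot: [0.789, 0.614, 0.004, 0.001]
contact_force: [0.6, -0.3, -0.6]
opening: 0.104
```

```bash
python3 -c "
from h import *
plan(.6454,-.1564,.10,.04+np.pi/2,0,n=14)"
```

```text
4.7 tcp [0.5442 0.2637 0.1313] yaw 1.322 q [-0.4   0.84 -0.23  1.74  0.31  0.59 -1.06] F [ 0.6 -0.3 -0.6] open 0.104
[-27.3, 14.4, 2.2, 0.0, -0.001, 0.092, 0],[-25.9, 16.8, 2.2, 0.0, -0.001, 0.092, 0],[-24.2, 19.1, 2.2, 0.0, -0.001, 0.092, 0],[-22.4, 21.2, 2.2, 0.0, -0.001, 0.092, 0],[-20.4, 23.2, 2.2, 0.0, -0.001, 0.092, 0],[-18.1, 25.0, 2.2, 0.0, -0.001, 0.092, 0],[-15.8, 26.5, 2.2, 0.0, -0.001, 0.092, 0],[-13.3, 27.9, 2.2, 0.0, -0.001, 0.092, 0],[-10.7, 29.0, 2.2, 0.0, -0.001, 0.092, 0],[-8.0, 29.8, 2.2, 0.0, -0.001, 0.092, 0],[-5.2, 30.4, 2.2, 0.0, -0.001, 0.092, 0],[-2.4, 30.8, 2.2, 0.0, -0.001, 0.092, 0],[0.4, 30.9, 2.2, 0.0, -0.001, 0.092, 0],[3.2, 30.7, 2.2, 0.0, -0.001, 0.092, 0],
```

Call:
carry_out:
  motion:
    - [[-27,14,0,0,0,0.092,0],[-26,17,0,0,0,0.092,0],[-24,19,0,0,0,0.092,0],[-22,21,0,0,0,0.092,0],[-20,23,0,0,0,0.092,0],[-18,25,0,0,0,0.092,0],[-16,26,0,0,0,0.092,0]]

```text
clock: 5.4
tool_pos: [0.5914, 0.0525, 0.1263]
eef_rot: [0.944, 0.331, -0.001, -0.0]
contact_force: [-0.4, 0.4, -0.1]
opening: 0.1
```

Call:
carry_out:
  motion:
    - [[-13,28,4,0,0,0.092,0],[-11,29,4,0,0,0.092,0],[-8,30,4,0,0,0.092,0],[-5,30,4,0,0,0.092,0],[-2,31,4,0,0,0.092,0],[0,31,4,0,0,0.092,0],[3,31,4,0,0,0.092,0],[0,0,0,0,0,0,0]]

```text
clock: 6.2
tool_pos: [0.6407, -0.164, 0.0978]
eef_rot: [1.0, 0.013, -0.001, 0.003]
contact_force: [-0.3, -0.2, 0.2]
opening: 0.096
```

```bash
python3 -c "
from h import *
plan(.6454,-.1564,.036,.04+np.pi/2,0,n=6)
s=snap('scene'); im=s['pixels'][:,:,::-1]; u,v=np.int32(proj(s,[.645,-.15,.05])); print(u,v)
cv2.imwrite('pics/s2.png',cv2.resize(im[v-60:v+60,u-80:u+80],None,fx=5,fy=5,interpolation=cv2.INTER_CUBIC))"
```

```text
6.2 tcp [ 0.6407 -0.164   0.0978] yaw 0.026 q [ 0.17  0.94  0.02  1.57 -0.01  0.63 -1.36] F [-0.3 -0.2  0.2] open 0.096
[0.8, -1.3, 10.3, 0.001, 0.0, -0.002, 0],[0.8, -1.3, 10.3, 0.001, 0.0, -0.002, 0],[0.8, -1.3, 10.3, 0.001, 0.0, -0.002, 0],[0.8, -1.3, 10.3, 0.001, 0.0, -0.002, 0],[0.8, -1.3, 10.3, 0.001, 0.0, -0.002, 0],[0.8, -1.2, 10.3, 0.001, 0.0, -0.002, 0],
374 196
```

View pics/s2.png

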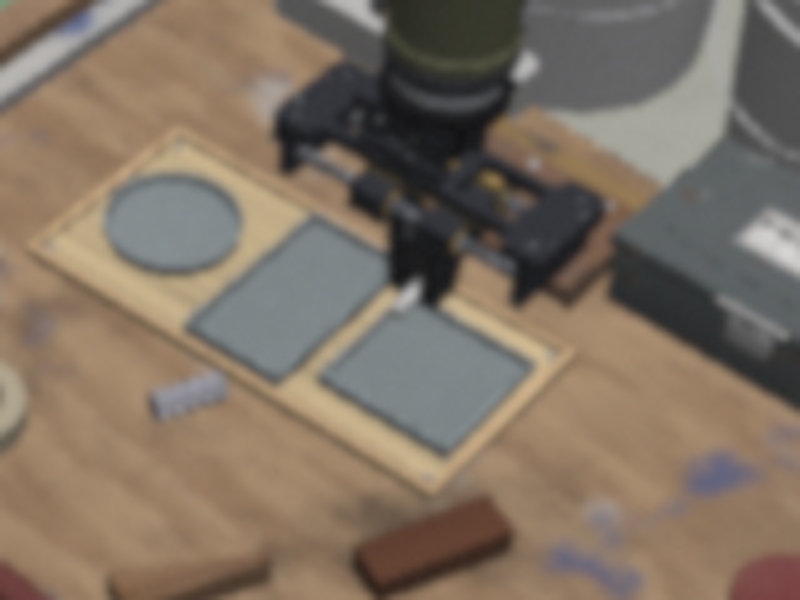

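Bolt A is held, seen end-on at (410,293), above the square dish at the right angle. Lowering and releasing.

Call:
carry_out:
  motion:
    - [[2,-4,15,0,0,-0.01,0],[3,-4,15,0,0,0,0],[0,0,15,0,0,0,0],[0,0,10,0,0,0,0],[0,0,4,0,0,0,0],[0,0,2,0,0,0,0],[0,0,0,0,0,0,0]]

```text
clock: 6.95
tool_pos: [0.6463, -0.149, 0.0377]
eef_rot: [1.0, 0.022, 0.0, 0.0]
contact_force: [0.6, 0.4, -0.4]
opening: 0.1
```

Call:
carry_out:
  motion:
    - [[0,0,1,0,0,0,0],[0,0,0,0,0,0,12],[0,0,0,0,0,0,16],[0,0,0,0,0,0,20],[0,0,0,0,0,0,20]]

```text
clock: 7.45
tool_pos: [0.6464, -0.1487, 0.0369]
eef_rot: [1.0, 0.022, 0.0, 0.0]
contact_force: [-0.7, -0.5, -0.7]
opening: 0.196
```

Released. I planned the lowering from a reading taken before the arm settled, so bolt A sits about 8 mm further left than intended. That's still well inside the dish. Next is bolt B.

Call:
carry_out:
  motion:
    - [[0,0,-10,0,0,0,25],[0,0,-30,0,0,0,35],[0,0,-30,0,0,0,35],[0,0,-15,0,0,0,35],[0,0,0,0,0,0,35],[0,0,0,0,0,0,35]]

```text
clock: 8.05
tool_pos: [0.6459, -0.1486, 0.1213]
eef_rot: [1.0, 0.022, -0.0, -0.0]
contact_force: [0.1, 0.9, -0.3]
opening: 0.351
```

```bash
python3 -c "
from h import *
plan(.5206,.0758,.10,.8812+np.pi/2,35,n=9)"
```

```text
8.05 tcp [ 0.6459 -0.1486  0.1213] yaw 0.045 q [ 0.15  0.91  0.01  1.55 -0.01  0.68 -1.36] F [ 0.1  0.9 -0.3] open 0.351
[-12.8, -25.5, 2.4, 0.0, 0.0, -0.093, 35],[-10.4, -26.6, 2.4, 0.0, 0.0, -0.093, 35],[-7.8, -27.5, 2.4, 0.0, 0.0, -0.093, 35],[-5.3, -28.1, 2.4, 0.0, 0.0, -0.093, 35],[-2.6, -28.4, 2.4, 0.0, 0.0, -0.093, 35],[0.0, -28.6, 2.4, 0.0, 0.0, -0.093, 35],[2.7, -28.4, 2.4, 0.0, 0.0, -0.093, 35],[5.3, -28.1, 2.4, 0.0, 0.0, -0.093, 35],[7.9, -27.4, 2.4, 0.0, 0.0, -0.093, 35],
```

Call:
carry_out:
  motion:
    - [[-12,-27,0,0,0,-0.104,35],[-14,-30,0,0,0,-0.104,35],[-9,-31,0,0,0,-0.104,35],[-5,-32,0,0,0,-0.104,35],[-2,-32,5,0,0,-0.104,35],[1,-32,5,0,0,-0.104,35],[4,-32,5,0,0,-0.104,35],[7,-31,5,0,0,-0.104,35]]

```text
clock: 8.85
tool_pos: [0.515, 0.0723, 0.1001]
eef_rot: [0.905, 0.426, -0.001, -0.001]
contact_force: [0.5, -0.4, 0.5]
opening: 0.352
```

Call:
carry_out:
  motion:
    - [[0,0,0,0,0,0,35],[0,0,0,0,0,0,35],[0,0,0,0,0,0,35]]

```text
clock: 9.15
tool_pos: [0.517, 0.0701, 0.1011]
eef_rot: [0.906, 0.424, -0.001, 0.0]
contact_force: [-0.2, -0.9, -0.1]
opening: 0.35
```

```bash
python3 -c "
from h import *
plan(.5206,.0758,.0275,.8812+np.pi/2,35,n=1)"
```

```text
9.15 tcp [0.517  0.0701 0.1011] yaw 0.875 q [-0.16  0.82 -0.11  2.    0.24  0.34 -1.16] F [-0.2 -0.9 -0.1] open 0.35
[6.8, -0.9, 73.6, 0.0, 0.001, -0.007, 35],
```

Call:
carry_out:
  motion:
    - [[4,-1,20,0,0,-0.007,35],[3,0,20,0,0,0,35],[0,0,20,0,0,0,35],[0,0,9,0,0,0,35],[0,0,5,0,0,0,35],[0,0,0,0,0,0,35],[0,0,0,0,0,0,0],[0,0,0,0,0,0,0]]
  squeeze: 15

```text
clock: 9.95
tool_pos: [0.521, 0.0773, 0.0284]
eef_rot: [0.904, 0.428, 0.001, 0.0]
contact_force: [-0.3, 0.4, 0.8]
opening: 0.189
```

Call:
carry_out:
  motion:
    - [[0,0,0,0,0,0,0],[0,0,0,0,0,0,0],[0,0,0,0,0,0,0]]

```text
clock: 10.25
tool_pos: [0.5209, 0.0774, 0.0282]
eef_rot: [0.904, 0.428, 0.0, 0.0]
contact_force: [0.4, -0.2, 3.7]
opening: 0.104
```

Call:
carry_out:
  motion:
    - [[0,0,-10,0,0,0,0],[0,0,-25,0,0,0,0],[0,0,-35,0,0,0,0],[0,0,-20,0,0,0,0],[0,0,0,0,0,0,0],[0,0,0,0,0,0,0]]
  squeeze: 20

```text
clock: 10.85
tool_pos: [0.5205, 0.0773, 0.118]
eef_rot: [0.904, 0.428, 0.0, 0.0]
contact_force: [-0.5, -0.1, -0.3]
opening: 0.102
```

```bash
python3 -c "
from h import *
plan(.6468,-.1925,.09,.04+np.pi/2,0,n=11)"
```

```text
10.85 tcp [0.5205 0.0773 0.118 ] yaw 0.884 q [-0.16  0.79 -0.12  1.98  0.24  0.39 -1.15] F [-0.5 -0.1 -0.3] open 0.102
[-11.7, 24.4, 2.6, 0.0, 0.0, 0.077, 0],[-9.8, 25.3, 2.6, 0.0, 0.0, 0.077, 0],[-7.8, 25.9, 2.6, 0.0, 0.0, 0.077, 0],[-5.8, 26.5, 2.6, 0.0, 0.0, 0.077, 0],[-3.8, 26.8, 2.6, 0.0, 0.0, 0.077, 0],[-1.7, 27.0, 2.6, 0.0, 0.0, 0.077, 0],[0.4, 27.1, 2.6, 0.0, 0.0, 0.077, 0],[2.5, 27.0, 2.6, 0.0, 0.0, 0.077, 0],[4.5, 26.7, 2.6, 0.0, 0.0, 0.077, 0],[6.6, 26.3, 2.6, 0.0, 0.0, 0.077, 0],[8.6, 25.7, 2.6, 0.0, 0.0, 0.077, 0],
```

Call:
carry_out:
  motion:
    - [[-12,24,0,0,0,0.077,0],[-10,25,0,0,0,0.077,0],[-8,26,0,0,0,0.077,0],[-6,26,0,0,0,0.077,0],[-4,27,0,0,0,0.077,0],[-2,27,0,0,0,0.077,0],[0,27,0,0,0,0.077,0]]

```text
clock: 11.55
tool_pos: [0.5978, -0.0957, 0.116]
eef_rot: [0.985, 0.17, -0.002, -0.0]
contact_force: [0.3, -0.3, 0.5]
opening: 0.101
```

Call:
carry_out:
  motion:
    - [[3,27,5,0,0,0.077,0],[5,27,5,0,0,0.077,0],[7,26,5,0,0,0.077,0],[9,26,5,0,0,0.077,0],[0,0,0,0,0,0,0],[0,0,0,0,0,0,0],[0,0,0,0,0,0,0]]

```text
clock: 12.25
tool_pos: [0.6454, -0.1909, 0.0968]
eef_rot: [1.0, 0.02, -0.001, -0.001]
contact_force: [0.7, 0.6, -0.3]
opening: 0.104
```

```bash
python3 -c "
from h import *
plan(.6468,-.1925,.0355,.04+np.pi/2,0,n=1)"
```

```text
12.25 tcp [ 0.6454 -0.1909  0.0968] yaw 0.039 q [ 0.22  0.95 -0.    1.52 -0.    0.67 -1.31] F [ 0.7  0.6 -0.3] open 0.104
[1.5, 1.8, 61.3, -0.002, 0.002, -0.001, 0],
```

Call:
carry_out:
  motion:
    - [[1,2,20,0,0,0,0],[0,0,20,0,0,0,0],[0,0,12,0,0,0,0],[0,0,6,0,0,0,0],[0,0,2,0,0,0,0],[0,0,0,0,0,0,0],[0,0,1,0,0,0,0]]

```text
clock: 12.95
tool_pos: [0.648, -0.1951, 0.0376]
eef_rot: [1.0, 0.018, 0.001, 0.0]
contact_force: [-0.1, 0.3, -0.3]
opening: 0.099
```

Call:
carry_out:
  motion:
    - [[0,0,0,0,0,0,12],[0,0,0,0,0,0,16],[0,0,0,0,0,0,20],[0,0,0,0,0,0,20]]

```text
clock: 13.35
tool_pos: [0.6474, -0.1949, 0.037]
eef_rot: [1.0, 0.018, 0.0, 0.0]
contact_force: [0.0, -0.1, 0.1]
opening: 0.202
```

Call:
carry_out:
  motion:
    - [[0,0,-10,0,0,0,22],[0,0,-25,0,0,0,35],[0,0,-35,0,0,0,85],[0,0,-35,0,0,0,85],[0,0,0,0,0,0,85],[0,0,0,0,0,0,85]]

```text
clock: 13.95
tool_pos: [0.6478, -0.195, 0.1433]
eef_rot: [1.0, 0.018, 0.001, 0.0]
contact_force: [-0.4, 0.3, -0.5]
opening: 0.649
```

```bash
python3 -c "
from h import *
plan(.4413,-.3369,.12,np.arctan2(-.337,.441),85)
s=snap('scene'); im=s['pixels'][:,:,::-1]; u,v=np.int32(proj(s,[.6,-.2,.0])); print(u,v)
cv2.imwrite('pics/s3.png',cv2.resize(im[v-60:v+60,u-80:u+80],None,fx=5,fy=5,interpolation=cv2.INTER_CUBIC))"
```

```text
13.95 tcp [ 0.6478 -0.195   0.1433] yaw 0.037 q [ 0.22  0.89  0.    1.5  -0.    0.75 -1.31] F [-0.4  0.3 -0.5] open 0.649
[-30.2, 19.2, 3.3, 0.0, 0.0, -0.126, 85],[-32.4, 15.2, 3.3, 0.0, 0.0, -0.126, 85],[-34.1, 11.0, 3.3, 0.0, 0.0, -0.126, 85],[-35.2, 6.7, 3.3, 0.0, 0.0, -0.126, 85],[-35.7, 2.2, 3.3, 0.0, 0.0, -0.126, 85],[-35.7, -2.3, 3.3, 0.0, 0.0, -0.126, 85],[-35.1, -6.8, 3.3, 0.0, 0.0, -0.126, 85],
376 224
```

View pics/s3.png

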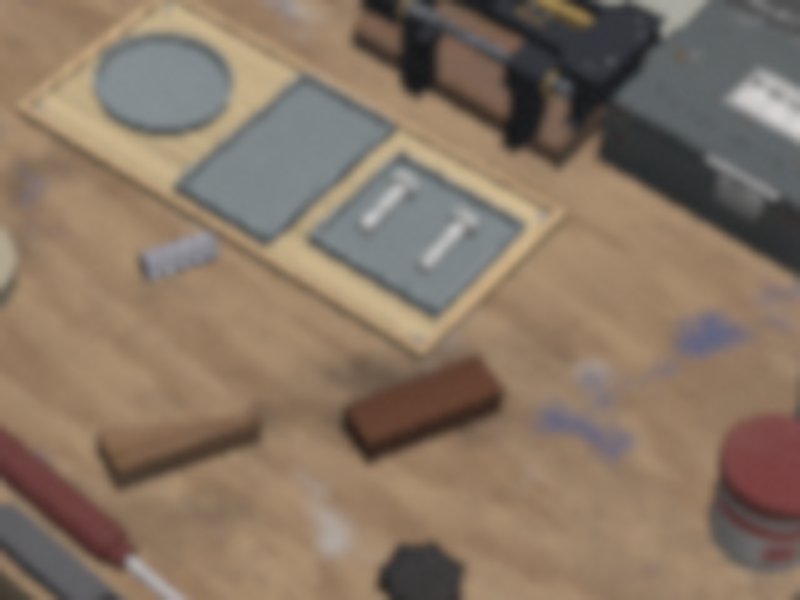

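Both bolts lie flat in the square dish, at about (390,200) and (450,240) in the crop, and are released. Next is the knob, with the closing axis on a lobe–valley line (about −0.449 rad).

```bash
python3 -c "
from h import *
plan(.4413,-.3369,.12,-.449,85,n=9)"
```

```text
14.0 tcp [ 0.6469 -0.1947  0.1419] yaw 0.037 q [ 0.22  0.9   0.    1.5  -0.    0.75 -1.31] F [ 0.5 -0.1 -0.2] open 0.693
[-23.4, 14.9, 2.4, 0.0, 0.0, -0.121, 85],[-25.0, 12.0, 2.4, 0.0, 0.0, -0.121, 85],[-26.3, 8.9, 2.4, 0.0, 0.0, -0.121, 85],[-27.2, 5.7, 2.4, 0.0, 0.0, -0.121, 85],[-27.7, 2.4, 2.4, 0.0, 0.0, -0.121, 85],[-27.8, -1.0, 2.4, 0.0, 0.0, -0.121, 85],[-27.4, -4.3, 2.4, 0.0, 0.0, -0.121, 85],[-26.7, -7.6, 2.4, 0.0, 0.0, -0.121, 85],[-25.6, -10.7, 2.4, 0.0, 0.0, -0.121, 85],
```

Call:
carry_out:
  motion:
    - [[-23,15,0,0,0,-0.121,85],[-25,12,0,0,0,-0.121,85],[-26,9,0,0,0,-0.121,85],[-27,6,0,0,0,-0.121,85],[-28,2,0,0,0,-0.121,85]]

```text
clock: 14.5
tool_pos: [0.5318, -0.2741, 0.1403]
eef_rot: [0.948, 0.318, -0.001, -0.001]
contact_force: [0.4, -1.0, 0.4]
opening: 0.852
```

Call:
carry_out:
  motion:
    - [[-28,-1,5,0,0,-0.121,85],[-27,-4,5,0,0,-0.121,85],[-27,-8,5,0,0,-0.121,85],[-26,-11,5,0,0,-0.121,85],[0,0,0,0,0,0,85],[0,0,0,0,0,0,85],[0,0,0,0,0,0,85],[0,0,0,0,0,0,85]]

```text
clock: 15.3
tool_pos: [0.4432, -0.3364, 0.1217]
eef_rot: [0.845, 0.534, 0.001, 0.0]
contact_force: [-0.3, 0.5, 0.1]
opening: 0.848
```

```bash
python3 -c "
from h import *
plan(.4413,-.3369,.0315,-.449,85,n=1)"
```

```text
15.3 tcp [ 0.4432 -0.3364  0.1217] yaw 1.127 q [ 0.74  0.82 -0.3   1.88  0.45  0.51 -0.31] F [-0.3  0.5  0.1] open 0.848
[-1.4, -1.6, 90.2, 0.001, -0.001, 0.006, 85],
```

Call:
carry_out:
  motion:
    - [[-1,-1,25,0,0,0,85],[0,0,25,0,0,0,85],[0,0,20,0,0,0,85],[0,0,15,0,0,0,85],[0,0,5,0,0,0,85],[0,0,0,0,0,0,85],[0,0,0,0,0,0,60],[0,0,0,0,0,0,40]]
  squeeze: 15

```text
clock: 16.1
tool_pos: [0.4411, -0.3383, 0.0326]
eef_rot: [0.846, 0.534, 0.0, 0.001]
contact_force: [-0.3, -0.1, -0.4]
opening: 0.691
```

Call:
carry_out:
  motion:
    - [[0,0,0,0,0,0,40],[0,0,0,0,0,0,20],[0,0,0,0,0,0,20],[0,0,0,0,0,0,20],[0,0,0,0,0,0,20]]

```text
clock: 16.6
tool_pos: [0.4406, -0.3383, 0.0322]
eef_rot: [0.846, 0.534, 0.0, 0.0]
contact_force: [0.1, -0.2, 5.8]
opening: 0.521
```

Call:
carry_out:
  motion:
    - [[0,0,-5,0,0,0,20],[0,0,-20,0,0,0,20],[0,0,-30,0,0,0,20],[0,0,-30,0,0,0,20],[0,0,-15,0,0,0,20],[0,0,0,0,0,0,20],[0,0,0,0,0,0,20]]
  squeeze: 18

```text
clock: 17.3
tool_pos: [0.4401, -0.338, 0.1314]
eef_rot: [0.846, 0.534, -0.0, -0.0]
contact_force: [0.5, 0.1, -1.2]
opening: 0.521
```

```bash
python3 -c "
from h import *
plan(.6385,.0247,.12,.04+np.pi/2,20,n=16)"
```

```text
17.3 tcp [ 0.4401 -0.338   0.1314] yaw 1.126 q [ 0.76  0.8  -0.31  1.88  0.45  0.53 -0.31] F [ 0.5  0.1 -1.2] open 0.521
[25.8, 1.4, 0.7, 0.0, 0.0, 0.068, 20],[25.8, -0.3, 0.7, 0.0, 0.0, 0.068, 20],[25.8, -2.1, 0.7, 0.0, 0.0, 0.068, 20],[25.6, -3.8, 0.7, 0.0, 0.0, 0.068, 20],[25.2, -5.5, 0.7, 0.0, 0.0, 0.068, 20],[24.8, -7.2, 0.7, 0.0, 0.0, 0.068, 20],[24.3, -8.9, 0.7, 0.0, 0.0, 0.068, 20],[23.6, -10.5, 0.7, 0.0, 0.0, 0.068, 20],[22.8, -12.1, 0.7, 0.0, 0.0, 0.068, 20],[22.0, -13.6, 0.7, 0.0, 0.0, 0.068, 20],[21.0, -15.1, 0.7, 0.0, 0.0, 0.068, 20],[19.9, -16.5, 0.7, 0.0, 0.0, 0.068, 20],[18.7, -17.8, 0.7, 0.0, 0.0, 0.068, 20],[17.5, -19.0, 0.7, 0.0, 0.0, 0.068, 20],[16.2, -20.2, 0.7, 0.0, 0.0, 0.068, 20],[14.8, -21.2, 0.7, 0.0, 0.0, 0.068, 20],
```

The knob is held (45.8 mm). Moving to the round dish.

Call:
carry_out:
  motion:
    - [[26,1,0,0,0,0.068,20],[26,0,0,0,0,0.068,20],[26,-2,0,0,0,0.068,20],[26,-4,0,0,0,0.068,20],[25,-5,0,0,0,0.068,20],[25,-7,0,0,0,0.068,20],[24,-9,0,0,0,0.068,20],[24,-10,0,0,0,0.068,20]]

```text
clock: 18.1
tool_pos: [0.5404, -0.1554, 0.1301]
eef_rot: [0.958, 0.286, -0.002, -0.001]
contact_force: [-0.1, -0.5, -1.4]
opening: 0.523
```

Call:
carry_out:
  motion:
    - [[23,-12,0,0,0,0.068,20],[22,-14,0,0,0,0.068,20],[21,-15,0,0,0,0.068,20],[20,-16,0,0,0,0.068,20],[19,-18,0,0,0,0.068,20],[17,-19,0,0,0,0.068,20],[16,-20,0,0,0,0.068,20],[15,-21,0,0,0,0.068,20]]

```text
clock: 18.9
tool_pos: [0.6399, 0.0253, 0.1298]
eef_rot: [1.0, 0.018, -0.002, 0.001]
contact_force: [0.1, -0.4, -1.1]
opening: 0.518
```

Call:
carry_out:
  motion:
    - [[0,0,5,0,0,0,20],[0,0,5,0,0,0,20],[0,0,0,0,0,0,20],[0,0,0,0,0,0,20],[0,0,0,0,0,0,20]]

```text
clock: 19.4
tool_pos: [0.6404, 0.023, 0.1217]
eef_rot: [1.0, 0.018, -0.0, 0.0]
contact_force: [-0.4, 0.2, -0.2]
opening: 0.521
```

```bash
python3 -c "
from h import *
plan(.6385,.0247,.0405,.04+np.pi/2,20,n=1)"
```

```text
19.4 tcp [0.6404 0.023  0.1217] yaw 0.036 q [-0.14  0.89  0.07  1.63 -0.09  0.63 -1.56] F [-0.4  0.2 -0.2] open 0.521
[-1.8, -1.9, 81.2, 0.001, 0.0, -0.004, 20],
```

Call:
carry_out:
  motion:
    - [[-1,-1,25,0,0,0,20],[-1,-1,25,0,0,0,20],[0,0,17,0,0,0,20],[0,0,9,0,0,0,20],[0,0,4,0,0,0,20],[0,0,1,0,0,0,20],[0,0,0,0,0,0,20],[0,0,0,0,0,0,20]]

```text
clock: 20.2
tool_pos: [0.6393, 0.0263, 0.0416]
eef_rot: [1.0, 0.019, 0.001, 0.0]
contact_force: [-0.2, 1.2, -0.4]
opening: 0.519
```

Call:
carry_out:
  motion:
    - [[0,0,1,0,0,0,20],[0,0,0,0,0,0,20],[0,0,0,0,0,0,54],[0,0,0,0,0,0,57],[0,0,0,0,0,0,60],[0,0,0,0,0,0,66],[0,0,0,0,0,0,66]]

```text
clock: 20.9
tool_pos: [0.6386, 0.0263, 0.0397]
eef_rot: [1.0, 0.019, 0.0, 0.0]
contact_force: [0.0, -0.6, -0.6]
opening: 0.659
```

Call:
carry_out:
  motion:
    - [[0,0,-10,0,0,0,66],[0,0,-25,0,0,0,60],[0,0,-35,0,0,0,60],[0,0,-25,0,0,0,60],[0,0,0,0,0,0,60],[0,0,0,0,0,0,60]]

```text
clock: 21.5
tool_pos: [0.6388, 0.0263, 0.1355]
eef_rot: [1.0, 0.019, 0.001, -0.0]
contact_force: [-0.7, 0.7, -0.0]
opening: 0.597
```

```bash
python3 -c "
from h import *
plan(.4264,-.181,.11,2.62+np.pi/2,60,n=10)"
```

```text
21.5 tcp [0.6388 0.0263 0.1355] yaw 0.038 q [-0.15  0.86  0.07  1.63 -0.09  0.65 -1.57] F [-0.7  0.7 -0. ] open 0.597
[-22.0, 19.9, 2.5, 0.0, 0.0, 0.056, 60],[-20.9, 21.1, 2.5, 0.0, 0.0, 0.056, 60],[-19.6, 22.2, 2.5, 0.0, 0.0, 0.056, 60],[-18.4, 23.3, 2.5, 0.0, 0.0, 0.056, 60],[-17.0, 24.3, 2.5, 0.0, 0.0, 0.056, 60],[-15.7, 25.2, 2.5, 0.0, 0.0, 0.056, 60],[-14.2, 26.0, 2.5, 0.0, 0.0, 0.056, 60],[-12.7, 26.8, 2.5, 0.0, 0.0, 0.056, 60],[-11.2, 27.5, 2.5, 0.0, 0.0, 0.056, 60],[-9.7, 28.1, 2.5, 0.0, 0.0, 0.056, 60],
```

Call:
carry_out:
  motion:
    - [[-22,20,0,0,0,0.056,60],[-21,21,0,0,0,0.056,60],[-20,22,0,0,0,0.056,60],[-18,23,0,0,0,0.056,60],[-17,24,0,0,0,0.056,60]]

```text
clock: 22.0
tool_pos: [0.5306, -0.0771, 0.1336]
eef_rot: [0.993, -0.122, -0.001, 0.0]
contact_force: [0.2, -1.3, -0.8]
opening: 0.6
```

Call:
carry_out:
  motion:
    - [[-16,25,5,0,0,0.056,60],[-14,26,5,0,0,0.056,60],[-13,27,5,0,0,0.056,60],[-11,27,5,0,0,0.056,60],[-10,28,5,0,0,0.056,60],[0,0,0,0,0,0,60],[0,0,0,0,0,0,60],[0,0,0,0,0,0,60]]

```text
clock: 22.8
tool_pos: [0.4267, -0.1785, 0.1094]
eef_rot: [0.966, -0.257, 0.0, -0.0]
contact_force: [-0.1, 0.8, -0.6]
opening: 0.604
```

```bash
python3 -c "
from h import *
plan(.4264,-.181,.0325,2.62+np.pi/2,60,n=1)
s=snap('scene'); im=s['pixels'][:,:,::-1]
cv2.imwrite('pics/s4.png',cv2.resize(im[120:280,220:420],None,fx=3.7,fy=3.7,interpolation=cv2.INTER_CUBIC))"
```

```text
22.8 tcp [ 0.4267 -0.1785  0.1094] yaw -0.52 q [ 0.26  0.77  0.06  2.17 -0.22  0.2  -1.57] F [-0.1  0.8 -0.6] open 0.604
[1.0, 2.4, 76.9, -0.001, 0.0, 0.001, 60],
```

View pics/s4.png

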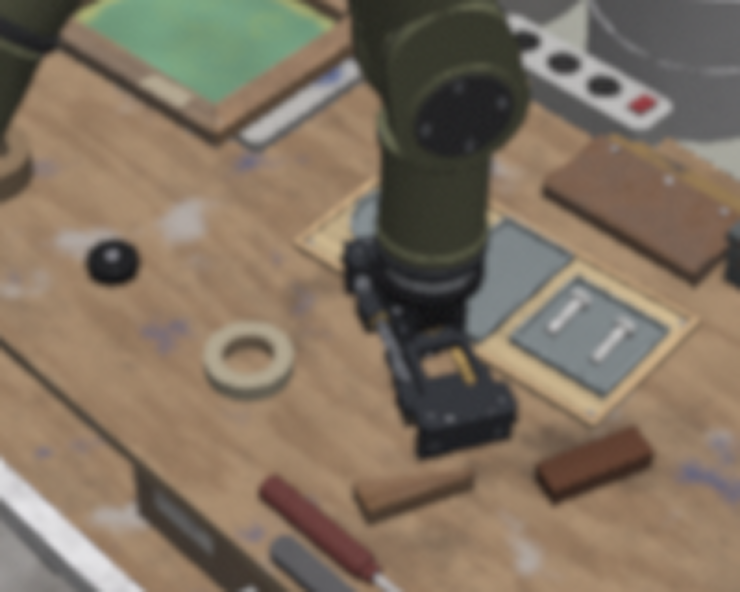

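The wedge is undisturbed at (412,492) and the gripper is aligned above it. The bolts are still in place. Descending and gripping.

Call:
carry_out:
  motion:
    - [[1,2,20,0,0,0,60],[0,0,20,0,0,0,60],[0,0,20,0,0,0,60],[0,0,12,0,0,0,60],[0,0,4,0,0,0,60],[0,0,0,0,0,0,60],[0,0,0,0,0,0,30],[0,0,0,0,0,0,10]]
  squeeze: 12

```text
clock: 23.65
tool_pos: [0.4273, -0.1817, 0.0371]
eef_rot: [0.966, -0.258, -0.001, -0.001]
contact_force: [0.2, -0.7, -1.1]
opening: 0.443
```

Call:
carry_out:
  motion:
    - [[0,0,0,0,0,0,0],[0,0,0,0,0,0,0],[0,0,0,0,0,0,0],[0,0,0,0,0,0,0],[0,0,0,0,0,0,0]]

```text
clock: 24.15
tool_pos: [0.4269, -0.182, 0.037]
eef_rot: [0.966, -0.258, -0.002, -0.0]
contact_force: [0.9, -0.8, 2.2]
opening: 0.206
```

Call:
carry_out:
  motion:
    - [[0,0,-5,0,0,0,0],[0,0,-20,0,0,0,0],[0,0,-30,0,0,0,0],[0,0,-25,0,0,0,0],[0,0,0,0,0,0,0],[0,0,0,0,0,0,0]]

```text
clock: 24.75
tool_pos: [0.4273, -0.182, 0.1171]
eef_rot: [0.966, -0.258, -0.001, -0.0]
contact_force: [-0.3, 0.1, -0.5]
opening: 0.2
```

```bash
python3 -c "
from h import *
plan(.6421,-.0744,.11,.041+np.pi/2,0,n=9)
s=snap('scene'); im=s['pixels'][:,:,::-1]
u,v=np.int32(proj(s,[.43,-.18,.08])); print(u,v)
cv2.imwrite('pics/s5.png',cv2.resize(im[v-60:v+60,u-80:u+80],None,fx=5,fy=5,interpolation=cv2.INTER_CUBIC))"
```

```text
24.75 tcp [ 0.4273 -0.182   0.1171] yaw -0.522 q [ 0.21  0.77  0.16  2.17 -0.47  0.24 -1.32] F [-0.3  0.1 -0.5] open 0.2
[14.7, -22.3, 0.8, 0.0, 0.0, -0.063, 0],[16.1, -21.3, 0.8, 0.0, 0.0, -0.063, 0],[17.4, -20.2, 0.8, 0.0, 0.0, -0.063, 0],[18.6, -19.1, 0.8, 0.0, 0.0, -0.063, 0],[19.8, -17.9, 0.8, 0.0, 0.0, -0.063, 0],[20.9, -16.6, 0.8, 0.0, 0.0, -0.063, 0],[21.9, -15.3, 0.8, 0.0, 0.0, -0.063, 0],[22.8, -13.9, 0.8, 0.0, 0.0, -0.063, 0],[23.6, -12.5, 0.8, 0.0, 0.0, -0.063, 0],
335 234
```

View pics/s5.png

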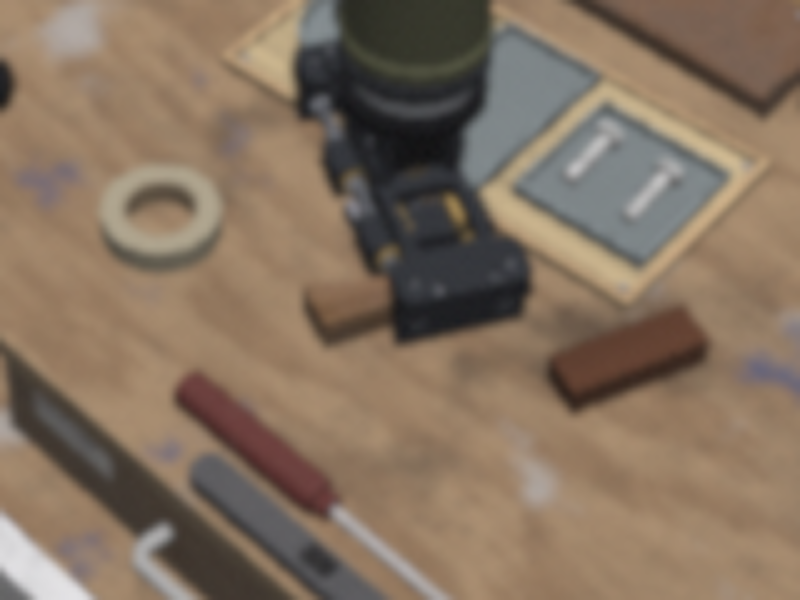

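The wedge is gripped (17.6 mm) and lifted; its wide end shows at (345,310). Moving to the long dish.

Call:
carry_out:
  motion:
    - [[15,-22,0,0,0,-0.063,0],[16,-21,0,0,0,-0.063,0],[17,-20,0,0,0,-0.063,0],[19,-19,0,0,0,-0.063,0],[20,-18,0,0,0,-0.063,0],[21,-17,0,0,0,-0.063,0],[22,-15,0,0,0,-0.063,0],[23,-14,0,0,0,-0.063,0]]
  squeeze: 15

```text
clock: 25.6
tool_pos: [0.6182, -0.0863, 0.1144]
eef_rot: [1.0, -0.008, -0.003, -0.001]
contact_force: [0.6, -0.1, -0.5]
opening: 0.199
```

Call:
carry_out:
  motion:
    - [[24,-12,0,0,0,-0.06,0],[0,0,5,0,0,0,0],[0,0,5,0,0,0,0],[0,0,5,0,0,0,0],[0,0,0,0,0,0,0],[0,0,0,0,0,0,0],[0,0,0,0,0,0,0]]

```text
clock: 26.3
tool_pos: [0.6423, -0.0759, 0.1016]
eef_rot: [1.0, 0.02, -0.001, -0.001]
contact_force: [-0.3, 0.5, -0.4]
opening: 0.197
```

```bash
python3 -c "
from h import *
plan(.6421,-.0744,.0448,.041+np.pi/2,0,n=1)"
```

```text
26.3 tcp [ 0.6423 -0.0759  0.1016] yaw 0.041 q [-0.05  0.93  0.19  1.62 -0.27  0.62 -1.25] F [-0.3  0.5 -0.4] open 0.197
[-0.0, -1.4, 56.8, -0.002, 0.003, 0.0, 0],
```

Call:
carry_out:
  motion:
    - [[0,-1,18,0,0,0,0],[0,0,18,0,0,0,0],[0,0,12,0,0,0,0],[0,0,5,0,0,0,0],[0,0,2,0,0,0,0],[0,0,0,0,0,0,0],[0,0,0,0,0,0,0]]

```text
clock: 27.0
tool_pos: [0.6428, -0.0745, 0.0469]
eef_rot: [1.0, 0.021, -0.001, -0.001]
contact_force: [0.7, -1.1, -1.1]
opening: 0.201
```

```bash
python3 -c "
from h import *
plan(.6421,-.0744,.0444,.041+np.pi/2,0,n=1)"
```

```text
27.0 tcp [ 0.6428 -0.0745  0.0469] yaw 0.042 q [-0.04  1.01  0.17  1.62 -0.28  0.53 -1.24] F [ 0.7 -1.1 -1.1] open 0.201
[-0.7, -0.2, 2.5, -0.002, 0.002, 0.001, 0],
```

Call:
carry_out:
  motion:
    - [[0,0,1,0,0,0,0],[0,0,1,0,0,0,0],[0,0,0,0,0,0,0],[0,0,0,0,0,0,22],[0,0,0,0,0,0,25],[0,0,0,0,0,0,30],[0,0,0,0,0,0,38],[0,0,0,0,0,0,38]]

```text
clock: 27.8
tool_pos: [0.6424, -0.0743, 0.0444]
eef_rot: [1.0, 0.021, -0.001, -0.001]
contact_force: [0.1, -0.3, -0.0]
opening: 0.378
```

Call:
carry_out:
  motion:
    - [[0,0,-10,0,0,0,38],[0,0,-30,0,0,0,38],[0,0,-40,0,0,0,38],[0,0,-40,0,0,0,38],[-40,0,-20,0,0,0,38],[-40,0,0,0,0,0,38],[-40,0,0,0,0,0,38],[-40,20,0,0,0,0,38]]

```text
clock: 28.6
tool_pos: [0.4827, -0.0987, 0.1858]
eef_rot: [1.0, 0.023, -0.001, -0.002]
contact_force: [0.0, -0.8, 0.2]
opening: 0.382
```

Call:
carry_out:
  motion:
    - [[-20,40,0,0,0,0,38],[-10,45,0,0,0,0,38],[0,45,0,0,0,0,38],[0,45,0,0,0,0,38],[0,40,0,0,0,0,38],[0,0,0,0,0,0,38],[0,0,0,0,0,0,38]]

```text
clock: 29.3
tool_pos: [0.4624, -0.3183, 0.1849]
eef_rot: [1.0, 0.02, -0.001, -0.001]
contact_force: [-0.4, -0.4, 0.9]
opening: 0.386
```

```bash
python3 -c "
from h import *
s=snap('scene'); a=cv2.resize(s['pixels'][120:240,290:450],None,fx=3.75,fy=3.75,interpolation=cv2.INTER_CUBIC)
s=snap('top'); b=s['pixels'][120:270,200:500]
cv2.imwrite('pics/f.png',np.hstack([a[:, :, ::-1]])); cv2.imwrite('pics/ft.png',cv2.resize(b,None,fx=2.6,fy=2.6,interpolation=cv2.INTER_CUBIC)[:,:,::-1])"
```

```text
(no output)
```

View pics/ft.png

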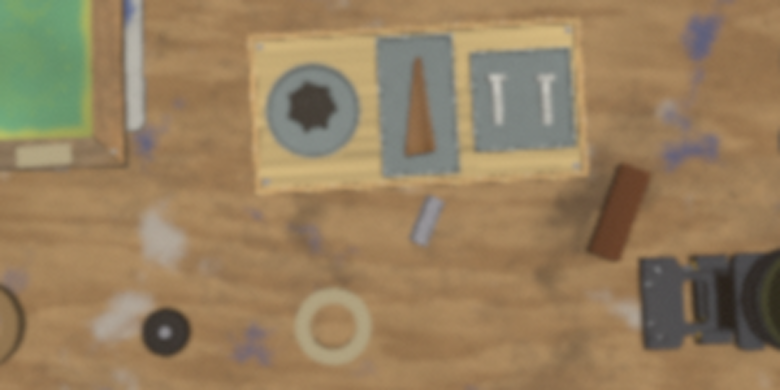

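View pics/f.png

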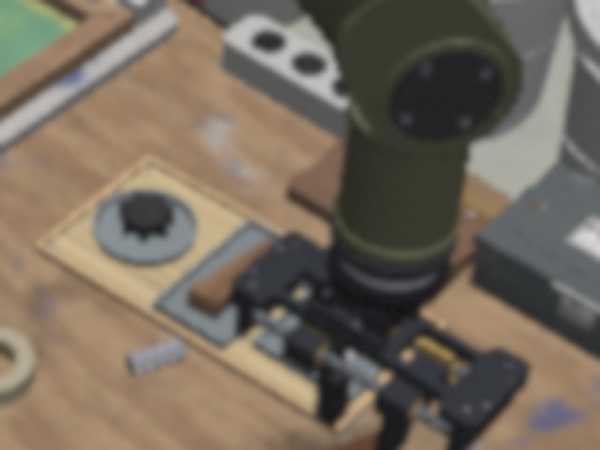

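The top view shows the knob flat in the round dish at (312,106), the wedge lengthwise in the long dish at (418,108), and both bolts in the square dish at (498,98) and (547,98). The round knob, nut and block look unmoved. The scene view shows the knob and wedge flat, with the arm clear. Handing in.

```bash
python3 -c "
from h import *
print(ticket.finish_job(), readout.get_state()['clock'])"
```

```text
the job is handed in; nothing more can be done
the job is handed in; nothing more can be done
```

The kit is made up and handed in at about 29 s of the 106 s allowed. I placed both bolts in the square dish, the lobed knob in the round dish and the wedge lengthwise in the long dish, in that order.

- **Final check:** the last top view shows every part inside its dish. The plain round knob, the hexagonal nut and the even block are where they were. The gripper is open and clear. The force readings taken after each move stayed under 6 N.
- **Off target:** bolt A went down about 8 mm left of where I aimed, because I worked from a position reading taken before the arm had settled. It is still well inside the dish.
- **Not fully seen:** in the last scene view the arm hid the square dish. That the bolts lie flat rests on the earlier scene pictures and the final top view.

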